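# Unlock the interlocked lever chest and open its drawer

## Robot

A 7-joint arm with a two-finger parallel gripper is mounted at the origin on the work surface. World frame = base frame: x ahead of the robot, y to its left, z up, the work surface at z = 0. Lengths are in m, angles in degrees, forces in N, time in s.
With the tool pointing down it reaches from about 0.425 to 0.875 m from the base axis. Payload 4.7 kg.
Tool frame: the origin (TCP) lies on the mounting face of the last link; the fingertips stand tcp_to_tips ahead of it and the grasp point (between the pads) lies 164 mm ahead of it (tcp_to_tips is the distance from the TCP to the fingertips, in m); z points along the fingers, y is the line along which they close (so a half turn about z gives the same grasp; the last joint's range is limited). The gripper opens to 87 mm and grips with 3 to 60 N. Pads are 19 mm wide; open, the fingers measure 117 mm over their backs; the gripper's body (75 mm by 190 mm) begins 51 mm behind the grasp point.
Start: joints at [66.354, 18.392, -4.016, 83.108, 1.295, 78.541, -3.26], TCP at [0.269, -0.592, 0.405] pointing down, gripper open.
Joint ranges: [-163.93, 163.93], [-17.29, 119.83], [-79.2, 71.16], [3.27, 140.29], [-89.18, 269.18], [5.43, 117.66], [-154.24, 154.24]. Speed limits (degrees/s): [147.25, 147.25, 180, 180, 180, 180, 180].

## Interface

Orientations are given as [roll, pitch, yaw] about the fixed x, y, z axes, in that order (R = Rz(yaw) Ry(pitch) Rx(roll)).
In Python, from cell import get_obs, read_camera, sign_off, tcp_to_tips gives the robot as it stands.
- The arm moves only by the tool drive_tool, never from a script. Its argument "rows" is one flat list of numbers, 7 for each row, row after row: the shift along the tool's x, y, z in m, then the turn, a rotation vector about the tool's x, y, z in rad, then the gripper command: -1 is shut, 1 is fully open, values between are in proportion. In form: [tx, ty, tz, rx, ry, rz, fingers, tx, ty, tz, rx, ry, rz, fingers, ...]. A call has 1 to 5 rows; each row shifts and turns the commanded pose from where the row before left it, along the tool's axes as they then stand; what a row does not reach is not made up. A row lasts 1/8 s, in which the tool goes at most 62.5 mm and 10.7 degrees, less where a joint would pass 70% of its speed; a pose out of reach is approached as far as the arm can. A call is refused whole if a number of a shift passes 0.0625 or a number of a turn 0.188, either way. A call with a gripper value outside its range is refused whole. The fingers move at their own pace and stop on an object; "grip_force" is the grip in N (left out, the last holds). Time passes only in rows, so rows that do not move let the fingers close. It gives the time, the measured TCP pose, the force, the opening and the grip force at its end, in the units of the state.
- get_obs(): the state, without advancing time (a new reading comes with each control period).
- read_camera(name): name is "scene" or "top" or "wrist"; returns a dict with "color" (384x512x3 uint8, blue, green, red), "fov_y" (degrees; the focal length in pixels is half the picture's height over the tangent of half this angle, whatever the lens; pixels are square), "cx", "cy" (the principal point, pixels), "k1" (the pictures are not rectified: a ray, as slopes to the right and down, at radius r is drawn at 1 + k1 r^2 times it, then the intrinsics apply), "cam_to_world" (4x4, takes a point from camera to world coordinates); the wrist camera has in their place "mount" (4x4, takes a point from camera to tool coordinates, whose origin is the TCP and whose axes are the flange's). Camera axes: x right, y up, looking along -z (the intrinsics and any distortion apply to the point x, -y, -z); pixel columns grow to the right and rows downward; lengths in m; the calibration is good to about 2 mm. A picture is of the moment at which its call begins: read the wrist's pose just before it. There is no depth.
- sign_off(): hands the job in; it is judged then, once.
The state is a dict: "time_s": time; "qpos": joint angles; "joint_velocities": joint speeds; "effort": joint torques, N m; "tool_pos": TCP position; "tool_rot": TCP orientation; "force": force on the tool from outside, world axes, zero at the start; "wrist_torque": the same for the moment, N m; "grip_width": finger opening in m; "grasp_force": force on a finger pad.
Only numpy, scipy, OpenCV 4.12 (cv2) and the standard library are available. Lean on these libraries where they do the work, as an engineer would, in place of code of your own. Each camera call takes 0.05 s, during which the arm holds its last target. There are 200 camera calls.

## Task

Open the childproof chest on the living-room table: throw its three interlocked levers all the way over towards the chest's back, then pull its drawer fully open. A lever that is held by another one stops after a small movement: do not force it, try the others first and come back to it. Leave all the other things on the table where they stand.

Things in the scene. Friction and masses are not known exactly. Their poses are not given: they have to be found in the camera images.
- chest: Low dark-wood chest, fixed, 200 deep (x), 220 wide (y), 110 mm high. Origin on the table directly below the middle lever's pivot; x points to the chest's back, z up; the drawer front (x = -45 mm) roughly faces the robot. Three levers stand in a row on its top. Hidden inside, a lever may be held by another until that one is fully thrown; which holds which varies and shows only by trying.
- lever_left (a joint): Angle of the leftmost (+y of the chest) lever, rad: near 0 = leaning 0.5 rad to the chest's front, 1.0 = fully thrown, at its stop, leaning 0.5 rad to the back. Pivot line along the chest's y, 104 mm up, 65 mm to +y of the chest's origin. Friction: about 2 to 3 N at the knob moves it if free; it stays where left. Held, it stops firmly after about 0.13 rad (8 mm). Some lever is always free.
- left_knob (a point): Centre of the knob of the leftmost (+y of the chest) lever: a wooden ball 24 mm across, at 62 mm from the pivot on a black steel stick 9 mm thick; moves with the lever. At rest its height is about 158 mm above the table.
- lever_middle (a joint): Angle of the middle lever, rad: near 0 = leaning 0.5 rad to the chest's front, 1.0 = fully thrown, at its stop, leaning 0.5 rad to the back. Pivot line along the chest's y, 104 mm up, 0 mm of the chest's origin. Friction: about 2 to 3 N at the knob moves it if free; it stays where left. Held, it stops firmly after about 0.13 rad (8 mm). Some lever is always free.
- middle_knob (a point): Centre of the knob of the middle lever: an upright wooden barrel knob 22 mm across and 26 mm tall, at 62 mm from the pivot on a black steel stick 9 mm thick; moves with the lever. At rest its height is about 158 mm above the table.
- lever_right (a joint): Angle of the rightmost (-y of the chest) lever, rad: near 0 = leaning 0.5 rad to the chest's front, 1.0 = fully thrown, at its stop, leaning 0.5 rad to the back. Pivot line along the chest's y, 104 mm up, 65 mm to -y of the chest's origin. Friction: about 2 to 3 N at the knob moves it if free; it stays where left. Held, it stops firmly after about 0.13 rad (8 mm). Some lever is always free.
- right_knob (a point): Centre of the knob of the rightmost (-y of the chest) lever: a wooden cross-bar 22 mm across and 32 mm long, lying along the chest's y, at 62 mm from the pivot on a black steel stick 9 mm thick; moves with the lever. At rest its height is about 158 mm above the table.
- drawer (a joint): Opening of the chest's drawer in m: 0 = shut, 0.075 = fully open against its stop; it slides along the chest's -x, with about 2 N of friction, and stays where it is left. The front panel is 196 mm wide and 74 mm high, flush with the chest's front face. It is locked until all three levers are fully thrown.
- drawer_handle (a point): Middle of the drawer's bar handle: black round bar 10 mm thick, 100 mm long along the chest's y, its centre line 38 mm in front of the drawer front (33 mm of free gap behind it) and 86 mm above the table; moves with the drawer.
- coasters: Bystander, loose, to be left alone: stack of four light wooden coasters, 90 mm across, 36 mm high, on the chest's top behind the levers. Origin at the centre of its underside.
- mug: Bystander, loose, to be left alone: white mug, 80 mm across, 90 mm high, beside the chest's left. Origin at the centre of its underside.
- candle: Bystander, loose, to be left alone: amber glass candle jar with wooden cap, 72 mm across, 75 mm high, beside the chest's right. Origin at the centre of its underside.
- remote: Bystander, loose, to be left alone: black remote control, 160 x 45 x 18 mm. Origin at the centre of its underside.
- glasses: Bystander, loose, to be left alone: wire spectacles with round lenses standing open, 120 mm wide, 52 mm high, 135 mm deep. Origin at the centre of its underside.
- vase: Bystander, loose, to be left alone: glass vase with tulips, 100 mm across, about 350 mm high with the flowers. Origin at the centre of its underside.
- bowl: Bystander, loose, to be left alone: blue bowl, 140 mm across, 50 mm high. Origin at the centre of its underside.

How it is judged (in metres and radians):
On the way, in this order (a step that is already met when the one before it is completed fails the run):
1. all three levers fully thrown (value of joint each of lever_left, lever_middle, lever_right above 0.88 rad), for 0.2 s.
2. drawer pulled fully open (value of joint drawer above 0.066 m), for 0.2 s.
At the end, for the whole second after the job is handed in: All three levers thrown to at least 0.88 of their 1.0 rad, and the drawer open by more than 66 of its 75 mm and at rest (all of step 1 and value of joint drawer above 0.066 m and velocity of joint drawer between -0.01 and 0.01 m/s); the robot touches nothing.
It fails at once if a lever that is not over yet is forced: more than 60 N on it ((contact force between the fingers and lever_left above 60 N and value of joint lever_left below 0.7 rad) or (contact force between the arm and lever_left above 60 N and value of joint lever_left below 0.7 rad) or (contact force between the fingers and lever_middle above 60 N and value of joint lever_middle below 0.7 rad) or (contact force between the arm and lever_middle above 60 N and value of joint lever_middle below 0.7 rad) or (contact force between the fingers and lever_right above 60 N and value of joint lever_right below 0.7 rad) or (contact force between the arm and lever_right above 60 N and value of joint lever_right below 0.7 rad)).
It fails at once if another thing on the table moved more than 30 mm (distance of any of coasters, mug, candle, remote, glasses, vase, bowl from where it was at the start of the episode above 0.03 m).
It fails at once if another thing on the table tipped more than 0.4 rad (angle between any of coasters, mug, candle, remote, glasses, vase, bowl's own z axis and vertical above 0.4 rad).
It also fails if it takes over 61 s, if anything falls off the work surface, if the arm or the gripper's body presses on something with over 40 N, if the wrist force passes 120 N, or if a joint passes its speed limit or range.

## Working session

There is one attempt and no reset: what is moved stays moved. The work goes in short steps, Python scripts to look and compute and a tool call to move; the robot and the scene stay as the last step left them, time stands still between calls to the robot, and variables do not carry over. Pictures are saved under pics/ and viewed, at most 10 in all, crops included, and the job is handed in when it is done.

Besides the shell and the picture viewer there is one more tool, called after "Call:" by a JSON object that holds its "op" and its "data", one argument or row to a line. drive_tool: Moves the arm, as the interface text tells. Its arguments: {"type":"object","properties":{"rows":{"type":"array","items":{"type":"number"}},"grip_force":{"type":"number"}},"required":["rows"]}

```bash
mkdir -p pics; ls; python3 - <<'E'
from cell import *
import cv2,pickle
print(get_obs(),tcp_to_tips)
d={}
for n in("scene","top"):
    r=read_camera(n);d[n]=r;cv2.imwrite(f"pics/{n}0.png",r["color"]);print({k:v for k,v in r.items() if k!="color"})
pickle.dump(d,open("cams.pkl","wb"))
E
```

```text
pics
{'time_s': 0.0, 'qpos': array([66.35199842, 18.44064888, -4.0160678 , 83.17381404,  1.29416691,
       78.53982067, -3.25804419]), 'joint_velocities': array([ 0.04749237,  0.04738963,  0.08142708,  0.08772657,  0.13254699,
       -0.00336479,  0.12701964]), 'effort': array([-4.53743496e-04, -4.91296935e+01, -4.04207027e-01, -3.12531638e+01,
       -6.40304340e-02,  4.37263492e-02,  1.90264918e-04]), 'tool_pos': array([ 0.26899233, -0.59151608,  0.40365276]), 'tool_rot': array([-1.79890913e+02,  4.64074288e-03,  2.44600301e+01]), 'force': array([ 0.12155884, -0.41478405,  0.72517401]), 'wrist_torque': array([ 0.01900643, -0.02663784, -0.02329891]), 'grasp_force': 0.0, 'grip_width': 0.08680016625268445} 0.1822
{'fov_y': 54.93341036584912, 'cx': 250.91383179811092, 'cy': 199.21929863116833, 'k1': -0.0822029862822893, 'cam_to_world': array([[-0.85906767, -0.29898926,  0.41546138,  1.12044713],
       [ 0.5117255 , -0.48292003,  0.71058093,  0.89352649],
       [-0.01182145,  0.82303929,  0.56786141,  0.83982888],
       [ 0.        ,  0.        ,  0.        ,  1.        ]])}
{'fov_y': 48.63954981785332, 'cx': 256.0590416078552, 'cy': 201.1568948304663, 'k1': -0.135785270237726, 'cam_to_world': array([[-0.01772832,  0.99595909, -0.0880409 ,  0.45276818],
       [-0.99982584, -0.01817259, -0.00424726, -0.03525212],
       [-0.00583002,  0.08795027,  0.99610781,  1.51554808],
       [ 0.        ,  0.        ,  0.        ,  1.        ]])}
```

View pics/scene0.png

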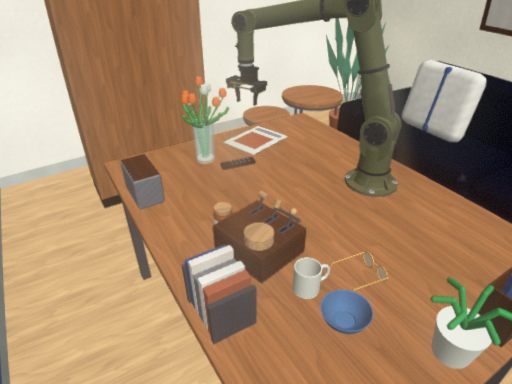

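View pics/top0.png

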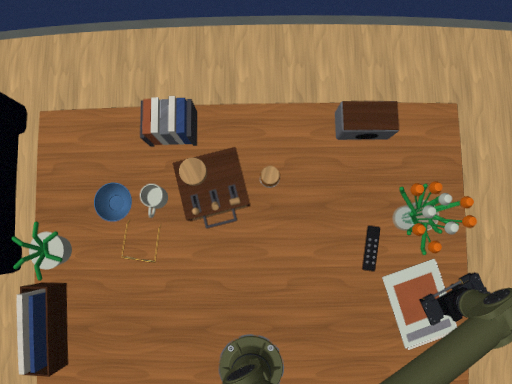

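The top view shows the chest around (211,185), with three levers near (195,205), (214,200) and (233,195), the handle at about (220,221), and coasters at (192,171). I'll zoom in on the knobs next.

```bash
python3 - <<'E'
import cv2,pickle,numpy as np
d=pickle.load(open("cams.pkl","rb"))
a=cv2.resize(d["top"]["color"][145:235,165:255],None,fx=6.2,fy=6.2,interpolation=cv2.INTER_CUBIC)[:558,:400*2]
a=cv2.resize(d["top"]["color"][145:235,170:255],(400,424),interpolation=cv2.INTER_CUBIC)
b=cv2.resize(d["scene"]["color"][180:280,210:310],(400,400),interpolation=cv2.INTER_CUBIC)
c=np.zeros((424,800,3),np.uint8);c[:,:400]=a;c[:400,400:]=b
cv2.imwrite("pics/z.png",c)
E
```

```text
(no output)
```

View pics/z.png

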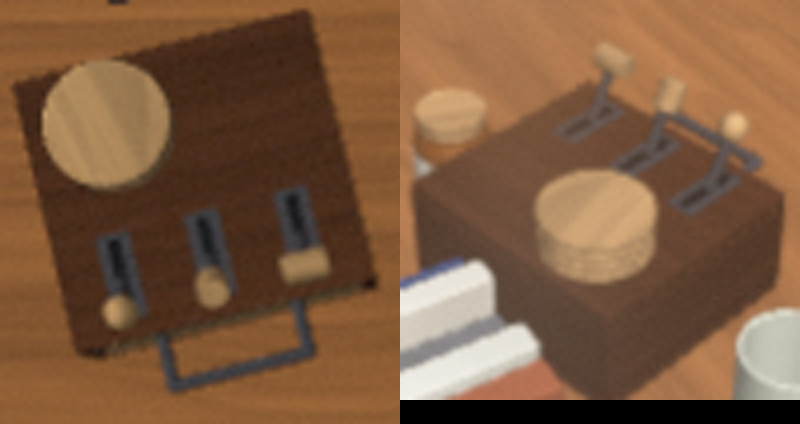

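```bash
cat >h.py <<'E'
import numpy as np,cv2,pickle
def ray(r,u,v):
    f=192/np.tan(np.radians(r["fov_y"]/2))
    K=np.array([[f,0,r["cx"]],[0,f,r["cy"]],[0,0,1.]])
    p=cv2.undistortPoints(np.array([[[u,v]]],float),K,np.array([r["k1"],0,0,0.]))[0,0]
    T=r["cam_to_world"];d=T[:3,:3]@[p[0],-p[1],-1];return T[:3,3],d
def plane(r,u,v,z):
    o,d=ray(r,u,v);return o+d*(z-o[2])/d[2]
def tri(*rs):
    A=0;b=0
    for o,d in rs:
        d=d/np.linalg.norm(d);P=np.eye(3)-np.outer(d,d);A=A+P;b=b+P@o
    return np.linalg.solve(A,b)
E
python3 - <<'E'
from h import *
np.set_printoptions(precision=4,suppress=True)
d=pickle.load(open("cams.pkl","rb"));t,s=d["top"],d["scene"]
T=lambda x,y:(170+x/4.706,145+y/4.706)
S=lambda x,y:(210+(x-400)/4,180+y/4)
for a,b in [((120,311),(735,125)),((212,287),(670,95)),((305,264),(613,60))]:
    print(plane(t,*T(*a),.158),plane(s,*S(*b),.158),tri(ray(t,*T(*a)),ray(s,*S(*b))))
C=[plane(t,*T(*a),.11) for a in[(15,85),(308,10),(375,287),(82,355)]]
for c in C:print(c)
H=[plane(t,*T(*a),.086) for a in[(172,387),(312,350)]];print(H)
v=C[0]-C[3]+C[1]-C[2];print("yaw edges",np.degrees(np.arctan2(v[1],v[0])));
v=C[0]-C[1]+C[3]-C[2];print(np.degrees(np.arctan2(-v[0],v[1])))
v=H[0]-H[1];print(np.degrees(np.arctan2(-v[0],v[1])), "center",sum(C)/4,sum(H)/2)
E
```

```text
[0.5443 0.1657 0.158 ] [0.5423 0.1667 0.158 ] [0.5434 0.1663 0.1582]
[0.5596 0.1025 0.158 ] [0.5625 0.1069 0.158 ] [0.5598 0.1029 0.1546]
[0.5742 0.0387 0.158 ] [0.5744 0.0407 0.158 ] [0.5739 0.0391 0.1569]
[0.7111 0.248  0.11  ]
[0.761  0.0369 0.11  ]
[ 0.5613 -0.0078  0.11  ]
[0.5168 0.2    0.11  ]
[array([0.4939, 0.1392, 0.086 ]), array([0.5188, 0.0385, 0.086 ])]
yaw edges 13.2459833026837
12.692637212450624
13.829411192653604 center [0.6375 0.1193 0.11  ] [0.5063 0.0889 0.086 ]
```

Call:
{"op": "drive_tool", "data": {
  "rows": [0, 0, 0, 0, 0, 0.186, -1, 0.012, -0.055, 0, 0, 0, 0.01, -1, 0.013, -0.055, 0, 0, 0, 0, -1, 0.015, -0.055, 0, 0, 0, 0, -1],
  "grip_force": 20
}}

```text
time_s: 0.6
tool_pos: [0.2695, -0.4201, 0.4041]
tool_rot: [-180.0, 0.0, 13.2]
force: [1.1, 0.4, 1.0]
grip_width: 0.0547
grasp_force: 0.0
```

Call:
{"op": "drive_tool", "data": {
  "rows": [0.035, -0.038, 0, 0, 0, 0, -1, 0.035, -0.038, 0, 0, 0, 0, -1, 0.035, -0.038, 0, 0, 0, 0, -1, 0.035, -0.038, 0, 0, 0, 0, -1, 0.035, -0.038, 0, 0, 0, 0, -1]
}}

```text
time_s: 1.23
tool_pos: [0.397, -0.1953, 0.4045]
tool_rot: [180.0, 0.0, 13.2]
force: [0.4, 0.1, -1.1]
grip_width: 0.0055
grasp_force: 0.0
```

Call:
{"op": "drive_tool", "data": {
  "rows": [0.0375, -0.0375, 0.015, 0, 0, 0, -1, 0.0375, -0.0375, 0.015, 0, 0, 0, -1, 0.0375, -0.0375, 0.015, 0, 0, 0, -1, 0.0375, -0.0375, 0.015, 0, 0, 0, -1, 0.0375, -0.0375, 0.0155, 0, 0, 0, -1]
}}

```text
time_s: 1.85
tool_pos: [0.5368, 0.0297, 0.3286]
tool_rot: [180.0, 0.0, 13.2]
force: [0.9, -1.2, 0.4]
grip_width: 0.0004
grasp_force: 0.0
```

```bash
python3 - <<'E'
from cell import *
import cv2,numpy as np
print(get_obs())
a=read_camera("top")["color"][145:245,165:265];b=read_camera("scene")["color"][150:280,200:330]
cv2.imwrite("pics/c1.png",np.hstack([cv2.resize(a,(400,400),interpolation=2),cv2.resize(b,(400,400),interpolation=2)]))
E
```

```text
{'time_s': 1.85, 'qpos': array([ 30.01289706,  11.02450807, -39.67173317, 103.6524217 ,
         7.59442666,  67.99452312, -88.80427045]), 'joint_velocities': array([-36.00020986,  41.71079334, -16.38148711, -22.03285331,
        30.57465972,  -8.4468484 , -61.31173446]), 'effort': array([  1.77241143, -37.85926223,  -4.29721802, -27.45337307,
        -0.85022338,   0.20528637,   1.130169  ]), 'tool_pos': array([0.53675568, 0.02971823, 0.32862177]), 'tool_rot': array([1.79973843e+02, 1.35452185e-03, 1.31910163e+01]), 'force': array([ 0.86388122, -1.1985466 ,  0.44940221]), 'wrist_torque': array([-0.06374069, -0.04373772, -0.01517666]), 'grasp_force': 0.0, 'grip_width': 0.00042486116668917495}
```

View pics/c1.png

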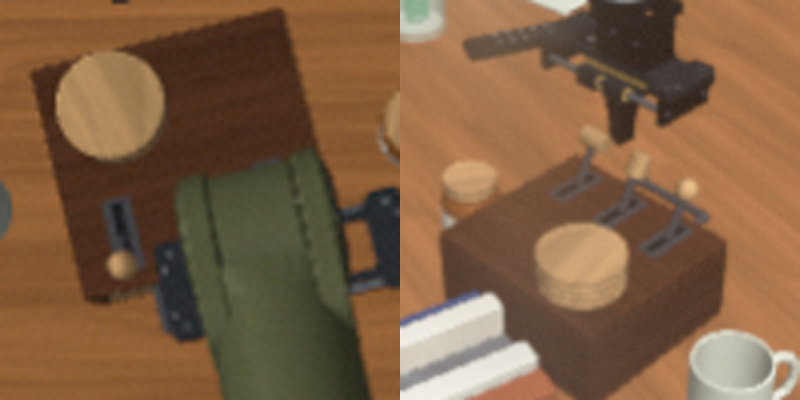

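The closed fingers stand in front of the right knob at around (620,120) in the right pane. I'll start a gentle push.

Call:
{"op": "drive_tool", "data": {
  "rows": [0.008, 0, 0, 0, 0, 0, -1, 0.008, 0, 0, 0, 0, 0, -1, 0.006, 0, 0, 0, 0, 0, -1, 0.004, 0, 0, 0, 0, 0, -1]
}}

```text
time_s: 2.45
tool_pos: [0.5611, 0.0331, 0.3296]
tool_rot: [179.9, 0.2, 13.1]
force: [-8.4, -1.7, 7.2]
grip_width: 0.0003
grasp_force: 4.2
```

Call:
{"op": "drive_tool", "data": {
  "rows": [0.003, 0, 0, 0, 0, 0, -1]
}}

```text
time_s: 2.58
tool_pos: [0.5629, 0.0336, 0.3296]
tool_rot: [179.9, 0.4, 13.1]
force: [-13.8, -3.9, 11.8]
grip_width: 0.0005
grasp_force: 6.9
```

Call:
{"op": "drive_tool", "data": {
  "rows": [0.003, 0, 0, 0, 0, 0, -1]
}}

```text
time_s: 2.7
tool_pos: [0.5647, 0.0341, 0.3296]
tool_rot: [179.9, 0.7, 13.1]
force: [-19.8, -3.8, 15.1]
grip_width: 0.0004
grasp_force: 9.9
```

The right lever is held, so I'll back off and try the middle one.

Call:
{"op": "drive_tool", "data": {
  "rows": [-0.03, 0, 0, 0, 0, 0, -1, 0, -0.032, 0, 0, 0, 0, -1, 0, -0.033, 0, 0, 0, 0, -1, 0.01, 0, 0, 0, 0, 0, -1, 0.008, 0, 0, 0, 0, 0, -1]
}}

```text
time_s: 3.32
tool_pos: [0.5409, 0.0959, 0.3295]
tool_rot: [180.0, 0.1, 13.2]
force: [-5.9, 1.2, 4.2]
grip_width: 0.0003
grasp_force: 3.1
```

Call:
{"op": "drive_tool", "data": {
  "rows": [0.006, 0, 0, 0, 0, 0, -1, 0.004, 0, 0, 0, 0, 0, -1]
}}

```text
time_s: 3.58
tool_pos: [0.5486, 0.0977, 0.3305]
tool_rot: [180.0, 0.7, 13.1]
force: [-23.9, -3.4, 26.3]
grip_width: 0.0004
grasp_force: 16.4
```

Call:
{"op": "drive_tool", "data": {
  "rows": [0.004, 0, 0, 0, 0, 0, -1]
}}

```text
time_s: 3.7
tool_pos: [0.5512, 0.0986, 0.3309]
tool_rot: [179.9, 0.9, 13.1]
force: [-27.2, -4.1, 11.4]
grip_width: 0.0007
grasp_force: 12.9
```

The middle lever is held too. Next is the left one.

Call:
{"op": "drive_tool", "data": {
  "rows": [-0.032, 0, 0, 0, 0, 0, -1, 0, -0.032, 0, 0, 0, 0, -1, 0, -0.033, 0, 0, 0, 0, -1, 0.01, 0, 0, 0, 0, 0, -1, 0.008, 0, 0, 0, 0, 0, -1]
}}

```text
time_s: 4.32
tool_pos: [0.5267, 0.1584, 0.3291]
tool_rot: [180.0, 0.1, 13.1]
force: [-7.8, -0.5, 6.4]
grip_width: 0.0007
grasp_force: 3.8
```

Call:
{"op": "drive_tool", "data": {
  "rows": [0.006, 0, 0, 0, 0, 0, -1, 0.004, 0, 0, 0, 0, 0, -1]
}}

```text
time_s: 4.58
tool_pos: [0.5361, 0.1605, 0.3288]
tool_rot: [180.0, 0.2, 13.1]
force: [-4.9, -0.5, 3.9]
grip_width: 0.0005
grasp_force: 2.5
```

Call:
{"op": "drive_tool", "data": {
  "rows": [0.004, 0, 0, 0, 0, 0, -1]
}}

```text
time_s: 4.7
tool_pos: [0.5401, 0.1614, 0.3288]
tool_rot: [180.0, 0.2, 13.1]
force: [-4.4, 0.1, 3.4]
grip_width: 0.0004
grasp_force: 2.3
```

Call:
{"op": "drive_tool", "data": {
  "rows": [0.01, 0, 0, 0, 0, 0, -1, 0.01, 0, 0, 0, 0, 0, -1, 0.01, 0, 0, 0, 0, 0, -1, 0.008, 0, 0, 0, 0, 0, -1]
}}

```text
time_s: 5.2
tool_pos: [0.5772, 0.1709, 0.3283]
tool_rot: [180.0, 0.1, 13.2]
force: [-2.3, -1.1, -2.7]
grip_width: 0.0006
grasp_force: 1.4
```

Call:
{"op": "drive_tool", "data": {
  "rows": [0.006, 0, 0, 0, 0, 0, -1, 0.004, 0, 0, 0, 0, 0, -1]
}}

```text
time_s: 5.45
tool_pos: [0.5838, 0.1734, 0.3279]
tool_rot: [179.9, 0.7, 13.3]
force: [-18.7, -5.9, 6.7]
grip_width: 0.0002
grasp_force: 9.4
```

Call:
{"op": "drive_tool", "data": {
  "rows": [0.004, 0, 0, 0, 0, 0, -1]
}}

```text
time_s: 5.58
tool_pos: [0.5855, 0.174, 0.3278]
tool_rot: [179.8, 1.2, 13.3]
force: [-29.4, -8.9, 13.9]
grip_width: 0.0004
grasp_force: 14.6
```

The left lever is at its stop. Back to the middle.

Call:
{"op": "drive_tool", "data": {
  "rows": [-0.042, 0, 0, 0, 0, 0, -1, -0.042, 0, 0, 0, 0, 0, -1, 0, 0.033, 0, 0, 0, 0, -1, 0, 0.032, 0, 0, 0, 0, -1, 0.015, 0, 0, 0, 0, 0, -1]
}}

```text
time_s: 6.2
tool_pos: [0.5392, 0.0925, 0.3298]
tool_rot: [179.8, -0.1, 12.9]
force: [0.6, -0.0, -0.7]
grip_width: 0.0001
grasp_force: 0.0
```

Call:
{"op": "drive_tool", "data": {
  "rows": [0.01, 0, 0, 0, 0, 0, -1, 0.006, 0, 0, 0, 0, 0, -1]
}}

```text
time_s: 6.45
tool_pos: [0.5507, 0.0999, 0.3287]
tool_rot: [179.9, 0.8, 13.3]
force: [-23.2, -7.7, 17.0]
grip_width: 0.0008
grasp_force: 12.3
```

Call:
{"op": "drive_tool", "data": {
  "rows": [0.004, 0, 0, 0, 0, 0, -1]
}}

```text
time_s: 6.58
tool_pos: [0.553, 0.1009, 0.3288]
tool_rot: [179.9, 1.2, 13.4]
force: [-29.7, -8.6, 22.6]
grip_width: 0.0004
grasp_force: 15.8
```

Still held, so I'll try the right lever.

Call:
{"op": "drive_tool", "data": {
  "rows": [-0.035, 0, 0, 0, 0, 0, -1, 0, 0.032, 0, 0, 0, 0, -1, 0, 0.033, 0, 0, 0, 0, -1, 0.015, 0, 0, 0, 0, 0, -1, 0.008, 0, 0, 0, 0, 0, -1]
}}

```text
time_s: 7.2
tool_pos: [0.5612, 0.0358, 0.3294]
tool_rot: [-179.9, 0.1, 13.3]
force: [-6.5, -2.2, 5.7]
grip_width: 0.0002
grasp_force: 3.3
```

Call:
{"op": "drive_tool", "data": {
  "rows": [0.006, 0, 0, 0, 0, 0, -1, 0.005, 0, 0, 0, 0, 0, -1]
}}

```text
time_s: 7.45
tool_pos: [0.5709, 0.0388, 0.3292]
tool_rot: [-180.0, 0.2, 13.4]
force: [-4.4, -0.6, 4.7]
grip_width: 0.0006
grasp_force: 2.5
```

Call:
{"op": "drive_tool", "data": {
  "rows": [0.004, 0, 0, 0, 0, 0, -1]
}}

```text
time_s: 7.58
tool_pos: [0.575, 0.0396, 0.3293]
tool_rot: [-179.9, 0.1, 13.4]
force: [-4.7, -0.7, 2.5]
grip_width: 0.0004
grasp_force: 2.1
```

Call:
{"op": "drive_tool", "data": {
  "rows": [0.01, 0, 0, 0, 0, 0, -1, 0.01, 0, 0, 0, 0, 0, -1, 0.01, 0, 0, 0, 0, 0, -1, 0.006, 0, 0, 0, 0, 0, -1, 0.004, 0, 0, 0, 0, 0, -1]
}}

```text
time_s: 8.2
tool_pos: [0.6128, 0.0465, 0.3281]
tool_rot: [-180.0, 0.5, 13.2]
force: [-14.4, -1.8, 4.0]
grip_width: 0.0004
grasp_force: 7.3
```

Call:
{"op": "drive_tool", "data": {
  "rows": [0.004, 0, 0, 0, 0, 0, -1]
}}

```text
time_s: 8.32
tool_pos: [0.6145, 0.047, 0.328]
tool_rot: [180.0, 0.9, 13.2]
force: [-24.6, -4.0, 12.1]
grip_width: 0.0006
grasp_force: 12.7
```

Call:
{"op": "drive_tool", "data": {
  "rows": [0.004, 0, 0, 0, 0, 0, -1]
}}

```text
time_s: 8.45
tool_pos: [0.6162, 0.0475, 0.3279]
tool_rot: [180.0, 1.4, 13.2]
force: [-34.9, -6.6, 19.0]
grip_width: 0.0004
grasp_force: 18.1
```

Call:
{"op": "drive_tool", "data": {
  "rows": [-0.044, 0, 0, 0, 0, 0, -1, -0.042, 0, 0, 0, 0, 0, -1, 0, -0.033, 0, 0, 0, 0, -1, 0, -0.032, 0, 0, 0, 0, -1, 0.015, 0, 0, 0, 0, 0, -1]
}}

```text
time_s: 9.07
tool_pos: [0.5377, 0.0985, 0.3305]
tool_rot: [179.9, -0.2, 13.5]
force: [0.8, -0.3, 0.1]
grip_width: 0.0003
grasp_force: 0.0
```

Call:
{"op": "drive_tool", "data": {
  "rows": [0.01, 0, 0, 0, 0, 0, -1, 0.006, 0, 0, 0, 0, 0, -1]
}}

```text
time_s: 9.32
tool_pos: [0.5543, 0.0986, 0.3291]
tool_rot: [-180.0, 0.1, 13.2]
force: [-3.3, -0.2, 2.8]
grip_width: 0.0005
grasp_force: 1.6
```

Call:
{"op": "drive_tool", "data": {
  "rows": [0.004, 0, 0, 0, 0, 0, -1]
}}

```text
time_s: 9.45
tool_pos: [0.5579, 0.0995, 0.3289]
tool_rot: [-180.0, 0.0, 13.2]
force: [-2.9, 0.2, 1.5]
grip_width: 0.0002
grasp_force: 1.4
```

Call:
{"op": "drive_tool", "data": {
  "rows": [0.01, 0, 0, 0, 0, 0, -1, 0.01, 0, 0, 0, 0, 0, -1, 0.01, 0, 0, 0, 0, 0, -1, 0.008, 0, 0, 0, 0, 0, -1, 0.005, 0, 0, 0, 0, 0, -1]
}}

```text
time_s: 10.07
tool_pos: [0.5962, 0.1093, 0.3275]
tool_rot: [179.9, 0.9, 13.2]
force: [-23.6, -6.5, 12.5]
grip_width: 0.0003
grasp_force: 12.5
```

Call:
{"op": "drive_tool", "data": {
  "rows": [0.004, 0, 0, 0, 0, 0, -1]
}}

```text
time_s: 10.2
tool_pos: [0.5979, 0.1099, 0.3274]
tool_rot: [179.9, 1.4, 13.2]
force: [-32.9, -8.9, 18.8]
grip_width: 0.0003
grasp_force: 16.9
```

Call:
{"op": "drive_tool", "data": {
  "rows": [0.004, 0, 0, 0, 0, 0, -1]
}}

```text
time_s: 10.32
tool_pos: [0.5996, 0.1105, 0.3272]
tool_rot: [179.8, 1.9, 13.3]
force: [-42.5, -10.6, 25.3]
grip_width: 0.0006
grasp_force: 21.9
```

Call:
{"op": "drive_tool", "data": {
  "rows": [-0.04, 0, 0, 0, 0, 0, -1, -0.04, 0, 0, 0, 0, 0, -1, 0, 0, 0, 0, 0, 0, -1, 0, 0, 0, 0, 0, 0, -1]
}}

```text
time_s: 10.82
tool_pos: [0.5303, 0.0935, 0.33]
tool_rot: [180.0, -0.2, 13.2]
force: [0.1, 0.8, 0.2]
grip_width: 0.0003
grasp_force: 0.0
```

```bash
python3 - <<'E'
from cell import *
import cv2,numpy as np
o=get_obs();p=o["tool_pos"]-[.588,.109,0];c,s=np.cos(np.radians(13.2)),np.sin(np.radians(13.2))
print(o["tool_pos"],o["tool_rot"],o["force"],"chest",p[0]*c+p[1]*s,-p[0]*s+p[1]*c)
w=read_camera("wrist");print({k:v for k,v in w.items() if k!="color"})
b=read_camera("scene")["color"][150:280,200:330]
cv2.imwrite("pics/c2.png",np.hstack([cv2.resize(w["color"],(450,340),interpolation=2),cv2.resize(b,(340,340),interpolation=2)]))
E
```

```text
[0.53032407 0.09353116 0.32997958] [179.97025013  -0.18347825  13.20291414] [0.1262784  0.75318335 0.20562543] chest -0.05968439264350033 -0.0018897918338751304
{'fov_y': 71.58649487154516, 'cx': 255.7244454543731, 'cy': 194.01097422675787, 'k1': -0.01050775319654102, 'mount': array([[ 2.83369619e-04,  9.57445002e-01,  2.88615642e-01,
         7.99218390e-02],
       [ 9.99999688e-01, -5.86882901e-05, -7.87132393e-04,
        -6.69287802e-04],
       [-7.36697617e-04,  2.88615775e-01, -9.57444720e-01,
         2.08509483e-02],
       [ 0.00000000e+00,  0.00000000e+00,  0.00000000e+00,
         1.00000000e+00]])}
```

View pics/c2.png

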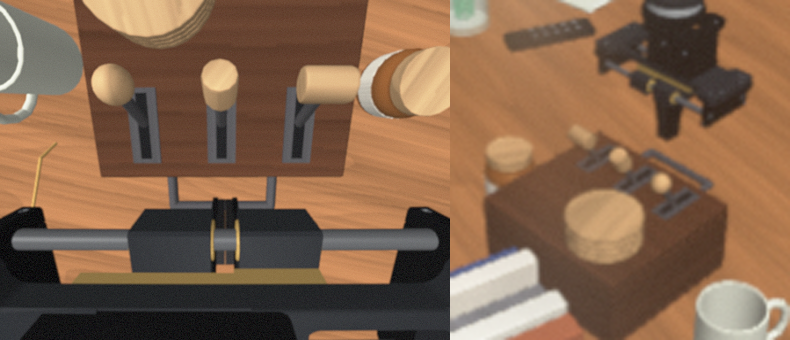

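All three levers lean back in the view. The handle bar shows at about (200,205) and the chest's front edge at row 177, so I'll cast both to refine the gap position.

```bash
python3 - <<'E'
from h import *
from cell import *
from scipy.spatial.transform import Rotation as R
o=get_obs();w=read_camera("wrist")
T=np.eye(4);T[:3,:3]=R.from_euler("xyz",o["tool_rot"],degrees=True).as_matrix();T[:3,3]=o["tool_pos"]
w["cam_to_world"]=T@w["mount"]
c,s=np.cos(np.radians(13.2)),np.sin(np.radians(13.2))
for n,u,v,z in[("edgeL",105,177,.11),("edgeR",340,177,.11),("bar",197,205,.088),("postL",174,190,.086),("postR",272,190,.086)]:
    p=plane(w,u*1.1378,v*1.1294,z)-[.588,.109,0];print(n,p[0]*c+p[1]*s,-p[0]*s+p[1]*c)
E
```

```text
edgeL -0.044059788342938694 0.10620015505191907
edgeR -0.04392237793054785 -0.10429342520678606
bar -0.08117249076222752 0.027469293052967414
postL -0.06558717869946673 0.050607684788818136
postR -0.06552235893138321 -0.049207309121365395
```

Call:
{"op": "drive_tool", "data": {
  "rows": [-0.0015, 0, 0.02, 0, 0.003, 0, -1, 0, 0, 0.025, 0, 0, 0, -1, 0, 0, 0.02, 0, 0, 0, -1, 0, 0, 0.012, 0, 0, 0, -1]
}}

```text
time_s: 11.48
tool_pos: [0.5279, 0.0934, 0.2509]
tool_rot: [-180.0, -0.1, 13.2]
force: [0.4, -0.6, 0.8]
grip_width: 0.0005
grasp_force: 0.0
```

Call:
{"op": "drive_tool", "data": {
  "rows": [-0.01, 0, 0, 0, 0, 0, -1, -0.01, 0, 0, 0, 0, 0, -1, -0.012, 0, 0, 0, 0, 0, -1]
}}

```text
time_s: 11.85
tool_pos: [0.4964, 0.0861, 0.253]
tool_rot: [180.0, -0.3, 13.2]
force: [1.3, 1.7, 0.2]
grip_width: 0.0006
grasp_force: 1.3
```

Call:
{"op": "drive_tool", "data": {
  "rows": [-0.012, 0, 0, 0, 0, 0, -1, -0.012, 0, 0, 0, 0, 0, -1, -0.012, 0, 0, 0, 0, 0, -1, -0.007, 0, 0, 0, 0, 0, -1]
}}

```text
time_s: 12.35
tool_pos: [0.4541, 0.0759, 0.2522]
tool_rot: [180.0, -0.2, 13.2]
force: [1.7, 1.1, 1.5]
grip_width: 0.0006
grasp_force: 1.2
```

Call:
{"op": "drive_tool", "data": {
  "rows": [-0.005, 0, 0, 0, 0, 0, -1, -0.004, 0, 0, 0, 0, 0, -1]
}}

```text
time_s: 12.6
tool_pos: [0.4479, 0.0743, 0.2526]
tool_rot: [180.0, -0.7, 13.2]
force: [15.9, 2.6, -11.3]
grip_width: 0.0005
grasp_force: 7.7
```

At the stop. I'll hold, centre in the gap, and lift out.

Call:
{"op": "drive_tool", "data": {
  "rows": [0, 0, 0, 0, 0, 0, -1, 0, 0, 0, 0, 0, 0, -1, 0.009, 0, 0, 0, 0.008, 0, -1, 0, 0, 0, 0, 0, 0, -1]
}}

```text
time_s: 13.1
tool_pos: [0.4546, 0.0759, 0.2515]
tool_rot: [-180.0, -0.5, 13.2]
force: [-0.4, -0.6, -0.3]
grip_width: 0.0005
grasp_force: 0.0
```

Call:
{"op": "drive_tool", "data": {
  "rows": [0, 0, -0.02, 0, 0, 0, -1, 0, 0, -0.035, 0, 0, 0, -1, 0, 0, -0.04, 0, 0, 0, -1, 0, 0, -0.03, 0, 0, 0, -1, 0, 0, 0, 0, 0, 0, -1]
}}

```text
time_s: 13.72
tool_pos: [0.4537, 0.076, 0.3787]
tool_rot: [179.9, -0.8, 13.2]
force: [0.2, 0.4, -0.4]
grip_width: 0.0004
grasp_force: 0.0
```

```bash
python3 - <<'E'
from cell import *
import cv2,numpy as np
print(get_obs()["tool_pos"])
w=read_camera("wrist")
b=read_camera("scene")["color"][150:280,200:330]
cv2.imwrite("pics/c3.png",np.hstack([cv2.resize(w["color"],(450,340),interpolation=2),cv2.resize(b,(340,340),interpolation=2)]))
E
```

```text
[0.4537329  0.07595563 0.37871446]
```

View pics/c3.png

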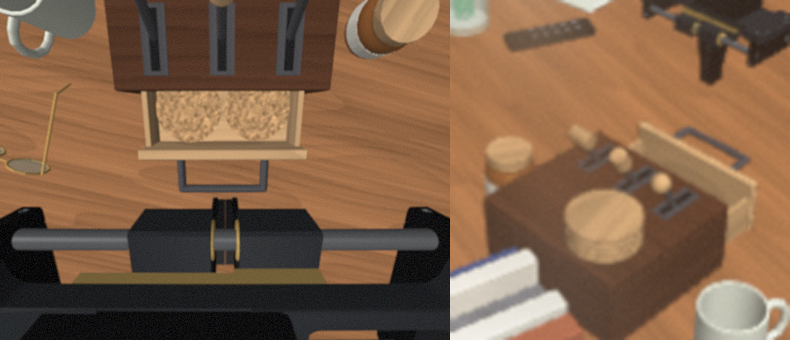

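The picture shows the drawer open (front panel at row 155), all three levers leaning back, and the gripper clear of everything.

```bash
python3 -c "
from cell import *
print(sign_off())"
```

```text
the job is handed in; nothing more can be done
None
```

The chest is open and the job is handed in: I threw the levers left, right, then middle, each to its stop, and pulled the drawer to its stop (about 75 mm), with nothing else touched and no verdict returned.

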